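# Night setting and lid temperature check of the topping chiller

### The arm

A 7-joint arm with a two-finger parallel gripper is mounted at the origin on the work surface. World frame = base frame: x ahead of the robot, y to its left, z up, the work surface at z = 0. Lengths are in m, angles in rad, forces in N, time in s.
With the tool pointing down it reaches from about 0.425 to 1.025 m from the base axis. Payload 9.4 kg.
Tool frame: the origin (TCP) lies midway between the tips of the shut fingers; the grasp point (between the pads) lies 19 mm behind it; z points along the fingers, y is the direction in which the jaws open and shut (so a half turn about z gives the same grasp; the last joint's range is limited). The gripper opens to 93 mm and grips with 3 to 60 N. Pads are 15 mm wide; open, the fingers measure 128 mm over their backs; the gripper's body (75 mm by 188 mm) begins 65 mm behind the grasp point.
Start: joints at [-0.077, 0.599, -0.003, 1.599, 0.002, 0.943, -0.08], TCP at [0.725, -0, 0.219] pointing down, gripper open.
Joint ranges: [-2.57, 2.57], [-0.35, 1.97], [-1.29, 1.29], [0.11, 2.56], [-1.05, 4.19], [0.11, 1.86], [-2.63, 2.63]. Speed limits (rad/s): [2.22, 2.22, 3.01, 3.01, 3.14, 3.14, 3.14].

### API

Orientations are given as a 3x3 rotation matrix whose columns are the frame's x, y, z axes.
In Python, from rig import env gives the robot as it stands.
- The arm moves only by the tool play_rows, never from a script. Its argument "increments" is a list of rows, each an object of numbers: "x", "y", "z": the shift along the tool's x, y, z in m; "wx", "wy", "wz": the turn, a rotation vector about the tool's x, y, z in degrees. In form: [{"x": .., "y": .., "z": .., "wx": .., "wy": .., "wz": ..}, ...]. A call has 1 to 5 rows; each row is the pose to reach, as a shift and turn from the pose commanded when the call began, along the tool's axes at that moment; what a row does not reach only later rows make up. A row lasts 1/12 s, in which the tool goes at most 41.7 mm and 7.16 degrees, less where a joint would pass 70% of its speed; a pose out of reach is approached as far as the arm can. A call with a gripper value outside its range is refused whole. "gripper" is the closure, from 0 (fully open) to 1 (shut), set as the call begins (left out, the last holds). The fingers move at their own pace and stop on an object; "squeeze" is the grip in N (left out, the last holds). Time passes only in rows, so rows that repeat a pose let the fingers close. It gives the time, the measured TCP pose, the force and the opening at its end, in the units of the state.
- env.observe(): the state, without advancing time (a new reading comes with each control period).
- env.grab_frame(name): name is "scene" or "side" or "wrist"; returns the picture (420x560x3 uint8, blue, green, red); there is no depth.
- env.camera_model(name): a dict with "camera_matrix" (3x3 intrinsics, pixels), "distortion" ([k1, k2, p1, p2, k3] as OpenCV has them; the pictures are not rectified), "pose" (4x4, takes a point from camera to world coordinates). Camera axes: x right, y up, looking along -z (the intrinsics and any distortion apply to the point x, -y, -z); pixel columns grow to the right and rows downward; lengths in m; the calibration is good to about 2 mm. A picture is of the moment at which its call begins: read the wrist's pose just before it. camera_model takes no time and is no camera call; for the wrist camera it gives the pose at the moment of the call.
- env.job_done(): hands the job in, once; it reports no verdict.
Trained networks look in the newest picture that a camera, given by its name, has taken for a name from the list of things; names that differ only in an ending like _2 or _b are one class to them, and where a whole thing is asked for, a point or a joint stands for the part that bears it (a point fixed in the world has none). Each returns a list of dicts, best first, with "confidence" (0 to 1); they miss things now and then, are a little off and sometimes report something else, mostly with a low value. They report only what shows in the picture. A call takes as long as a camera call. They do not tell look-alikes from the thing itself.
- env.regions_of(camera, name): "mask" (420x560 bool, what is visible of it) and "extent" ([left, top, width, height] in pixels, round what is visible of it).
- env.mark_of(camera, name): "location" ([column, row] in pixels: a listed point, or the origin of a listed thing).
The state is a dict: "t": time; "joint_positions": joint angles; "qd": joint speeds; "joint_torque": joint torques, N m; "tool_pos": TCP position; "orientation": TCP orientation; "ft_force": force on the tool from outside, world axes, zero at the start; "wrist_torque": the same for the moment, N m; "opening": finger opening in m.
Only numpy, scipy, OpenCV 4.12 (cv2) and the standard library are available. Lean on these libraries where they do the work, as an engineer would, in place of code of your own. Each camera call takes 0.05 s, during which the arm holds its last target. There are 200 camera calls.

### The job

Close down the topping chiller: turn its thermostat knob until the white pointer line stands at the one long, wide mark of the scale, then draw the temperature probe up out of its stand. Bring the probe to the chiller's sloping lid and hold it square to the lid with its tip in the middle of the engraved ring, pressed on lightly so that its sprung tip is about half way in (roughly 3 N). Finish while still gripping and holding the probe there, and leave everything else on the counter where it is.

Things in the scene. Friction and masses are not known exactly. Their poses are not given: they have to be found in the camera images.
- chiller: Steel countertop topping chiller, fixed, 230 (x) by 370 mm, origin on the counter, front to its -x. y -95 to 125 mm: aluminium lid sloping 0.30 rad, low (56 mm) at the front, 90 mm up in the middle, 124 at the back, with a 27 mm high bar handle near the back edge. y -240 to -98 mm: flat ledge 55 mm high with the thermostat knob at x -20, y -175.
- thermostat_grip (a point): On the knob's vertical axis at grip height, 92 mm above the counter, 7 mm below the knob's top. Frame turns with the knob: the black grip bar is 42 mm long along x, 14 mm wide along y, 32 mm tall (it stands on a disc of 22 mm radius whose top is 23 mm below this point); the white pointer line on top is on the -x half.
- thermostat (a joint): Knob angle in rad, grows clockwise seen from above, 0 to 6.28; stays where left (friction 0.03 N m). At 0 the pointer looks along the chiller's -x (its front), at 1.57 along its +y. The black scale has short thin ticks every 0.524 rad and one long wide mark (18 by 5 mm) at 2.094, the night setting. Starts between 0.65 and 1.45.
- ring (a point): Centre of the engraved dark ring (24 mm across, four short ticks outside it) on the surface of the sloping lid. Its z axis points straight out of the lid, x up the slope, y along the chiller's y. The lid is rigid.
- probe: Temperature probe, about 120 g, upright in its stand. Origin at the underside of its black collar (34 mm across, 8 mm thick, resting on the stand); z along the probe to its handle's top. Above the collar a grey handle 22 by 22 mm (sides along x and y) up to 85 mm; below, a 10 mm steel stem to -56 mm, then the brass sprung tip (6 mm rod, 8 mm foot) to -75 mm.
- probe_grip (a point): Point on the probe's axis 55 mm above the origin, a good place to grip the handle: 130 mm from the free tip. Axes as the probe.
- probe_end (a point): End face of the sprung tip, 75 mm below the probe's origin when free; moves up with the tip. Axes as the probe.
- plunger (a joint): How far the sprung tip is pushed in: 0 (free) to 0.014 m (bottomed). Spring: 1 N to start moving, plus 0.25 N per mm: 2.75 N at 7 mm, 4.5 N when bottomed.
- probe_stand: White plastic stand block, fixed, 70 by 70 by 85 mm tall, origin under its centre, with a 17 mm wide, 81 mm deep hole down its middle; the probe hangs loosely in it by the collar and lifts straight up.
- spoon1: Orange tasting spoon lying flat, 108 mm long along x, 20 mm wide, 4 mm thick, origin under its middle. Leave it.
- spoon2: Another such spoon. Leave it.
- spoon3: Another such spoon. Leave it.
- parfait_cup: Clear glass parfait cup standing upright, 170 mm tall, 84 mm across the rim, origin under its centre. Leave it.
- tongs: Chrome serving tongs lying flat along x, 250 mm long, 55 mm wide, 14 mm tall, origin under the middle. Leave them.
- disher: Pewter disher lying along x, 220 mm long, bowl 56 mm across and 26 mm tall at +x, origin under the middle. Leave it.
- bin_handle (a point): Middle of the bar handle on the front of the steel tilting bin at the counter's left end; the bin, about 240 mm tall, swings forward on a pivot and stays where it is. Leave it.
Things that resemble listed ones, but are neither listed nor needed, are in the scene too. There is more than one size of the probe; the job needs the largest.

How it is judged:
By the outcome, as a careful person would: the job done as asked, in the order asked, and still so for the second after the job is handed in, while the arm keeps its last pose, push and grip.
It also fails if it takes over 48 s, if anything falls off the work surface, if the arm or the gripper's body presses on something with over 40 N, if the wrist force passes 120 N, or if a joint passes its speed limit or range.

## Working session

There is one attempt and no reset: what is moved stays moved. The work goes in short steps, Python scripts to look and compute and a tool call to move; the robot and the scene stay as the last step left them, time stands still between calls to the robot, and variables do not carry over. Pictures are saved under pics/ and viewed, about 8 in all and at most 12, crops included, and the job is handed in when it is done.

Besides the shell and the picture viewer there is one more tool, called after ">>>" as a command line: name --argument value ..., lists and objects as JSON in quotes. play_rows: Moves the arm, as the interface text tells. Its arguments: {"type":"object","properties":{"increments":{"type":"array","items":{"type":"object","properties":{"x":{"type":"number"},"y":{"type":"number"},"z":{"type":"number"},"wx":{"type":"number"},"wy":{"type":"number"},"wz":{"type":"number"}}}},"gripper":{"type":"number"},"squeeze":{"type":"number"}},"required":["increments"]}

```bash
ls; mkdir -p pics; cat > h.py <<'E'
import numpy as np, cv2
from rig import env
def snap(cam,fn=None):
    im=env.grab_frame(cam)
    if fn: cv2.imwrite('pics/'+fn,im)
    return im
def ray(cam,px,M=None):
    M=M or env.camera_model(cam); K=np.array(M['camera_matrix']);D=np.array(M['distortion']);T=np.array(M['pose'])
    u=cv2.undistortPoints(np.array([[px]],float),K,D)[0,0]
    d=T[:3,:3]@np.array([u[0],-u[1],-1.]); return T[:3,3],d/np.linalg.norm(d)
def atz(cam,px,z,M=None):
    o,d=ray(cam,px,M); return o+d*(z-o[2])/d[2]
def proj(cam,P,M=None):
    M=M or env.camera_model(cam); K=np.array(M['camera_matrix']);D=np.array(M['distortion']);T=np.array(M['pose'])
    p=(np.atleast_2d(P)-T[:3,3])@T[:3,:3]; p=p*[1,-1,-1]
    return cv2.projectPoints(p,np.zeros(3),np.zeros(3),K,D)[0][:,0]
def tri(rays):
    A=sum(np.eye(3)-np.outer(d,d) for o,d in rays); b=sum((np.eye(3)-np.outer(d,d))@o for o,d in rays)
    return np.linalg.solve(A,b)
E
python3 - <<'E'
from h import *
ims=[snap(c,c+'0.png') for c in ('scene','side','wrist')]
for c in ('scene','side','wrist'):
    print(c,np.round(env.camera_model(c)['pose'],3).tolist())
    for n in ('probe_grip','probe','probe_stand','thermostat_grip','ring','chiller','parfait_cup','probe_end'):
        print(n,[(np.round(r['location']).tolist(),round(r['confidence'],2)) for r in env.mark_of(c,n)])
print(env.observe()['t'])
E
```

```text
pics
scene [[0.681, -0.575, 0.452, 1.144], [0.732, 0.53, -0.429, -0.578], [0.007, 0.623, 0.782, 1.23], [0.0, 0.0, 0.0, 1.0]]
probe_grip [([166.0, 268.0], 0.65), ([139.0, 259.0], 0.52), ([151.0, 293.0], 0.48)]
probe [([141.0, 267.0], 0.71), ([175.0, 275.0], 0.58), ([150.0, 304.0], 0.42)]
probe_stand [([178.0, 288.0], 0.64), ([175.0, 276.0], 0.58)]
thermostat_grip []
ring [([337.0, 209.0], 0.79), ([189.0, 250.0], 0.36)]
chiller [([331.0, 229.0], 0.55)]
parfait_cup []
probe_end [([193.0, 251.0], 0.45)]
side [[0.934, 0.22, -0.282, 0.098], [-0.357, 0.519, -0.777, -1.171], [-0.024, 0.826, 0.563, 0.987], [0.0, 0.0, 0.0, 1.0]]
probe_grip [([300.0, 273.0], 0.73), ([270.0, 305.0], 0.55), ([320.0, 304.0], 0.54), ([233.0, 180.0], 0.28)]
probe [([299.0, 288.0], 0.74), ([269.0, 316.0], 0.58), ([320.0, 317.0], 0.39)]
probe_stand [([303.0, 310.0], 0.9)]
thermostat_grip [([305.0, 204.0], 0.69)]
ring [([282.0, 178.0], 0.63)]
chiller [([289.0, 202.0], 0.72)]
parfait_cup [([232.0, 179.0], 0.89)]
probe_end []
wrist [[1.0, 0.001, 0.0, 0.725], [-0.001, 0.971, 0.241, 0.068], [-0.0, -0.241, 0.971, 0.384], [0.0, 0.0, 0.0, 1.0]]
probe_grip [([174.0, 15.0], 0.43)]
probe []
probe_stand []
thermostat_grip [([138.0, 195.0], 0.73)]
ring []
chiller [([173.0, 14.0], 0.61)]
parfait_cup [([139.0, 194.0], 0.66)]
probe_end []
1.35
```

View pics/scene0.png

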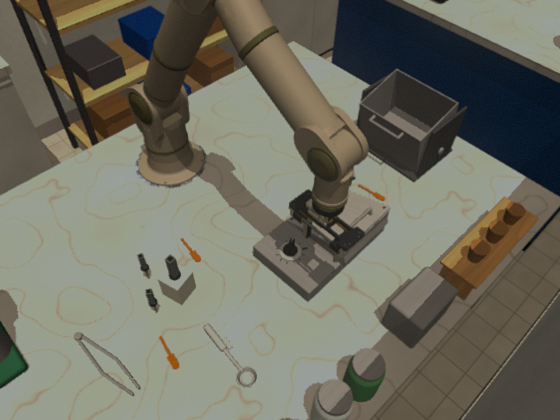

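View pics/side0.png

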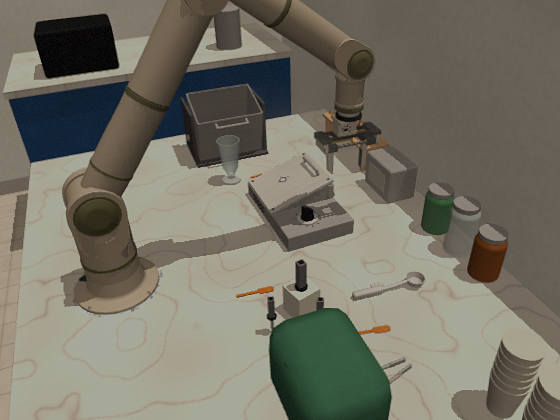

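```bash
python3 - <<'E'
from h import *
print(env.observe()['orientation'], env.observe()['tool_pos'])
def T(a,b): 
    r=[ray('scene',a),ray('side',b)]; p=tri(r); 
    print(p.round(3),[round(np.linalg.norm(np.cross(p-o,d)),4) for o,d in r])
T((167.5,268),(300,273)); T((175,275),(299,288)); T((178,288),(303,310)); T((290,247),(305,208)); T((337,209),(282,178))
# ledge outline at z=.055 from scene/side
for c,p in (('scene',(254,245)),('scene',(310,288)),('side',(289,236)),('side',(351,221))): print(c,p,atz(c,p,.055).round(3))
for n in('probe','probe_stand','thermostat_grip','chiller'):
  for c in('scene','side'): print(c,n,[(r['extent'],round(r['confidence'],2)) for r in env.regions_of(c,n)])
snap('wrist'); r=env.regions_of('wrist','chiller'); print([x['extent'] for x in r])
E
```

```text
[[-1.25420713e-05  9.99999999e-01 -2.96472415e-05]
 [ 9.99999998e-01  1.25403727e-05 -5.72934261e-05]
 [-5.72930543e-05 -2.96479600e-05 -9.99999998e-01]] [ 7.24992123e-01 -2.01860373e-05  2.18597995e-01]
[ 0.451 -0.307  0.139] [np.float64(0.0042), np.float64(0.0042)]
[ 0.45  -0.293  0.08 ] [np.float64(0.0003), np.float64(0.0003)]
[ 0.454 -0.3    0.009] [np.float64(0.0051), np.float64(0.0051)]
[0.601 0.014 0.09 ] [np.float64(0.0069), np.float64(0.0069)]
[0.599 0.221 0.088] [np.float64(0.0035), np.float64(0.0035)]
scene (254, 245) [ 0.511 -0.049  0.055]
scene (310, 288) [ 0.73  -0.031  0.055]
side (289, 236) [ 0.517 -0.048  0.055]
side (351, 221) [ 0.726 -0.052  0.055]
scene probe [([167.1, 254.7, 17.5, 24.3], 0.82), ([143.4, 288.1, 15.4, 20.5], 0.73), ([134.9, 254.8, 14.3, 20.7], 0.61)]
side probe [([295.3, 258.6, 8.4, 34.4], 0.6), ([314.5, 298.8, 8.4, 11.7], 0.49), ([265.2, 295.5, 11.9, 30.5], 0.47)]
scene probe_stand [([158.4, 264.6, 36.3, 38.7], 0.85), ([161.2, 337.3, 15.4, 28.5], 0.16)]
side probe_stand [([280.9, 277.8, 41.3, 39.3], 0.57)]
scene thermostat_grip [([281.1, 237.6, 17.4, 19.3], 0.43)]
side thermostat_grip [([300.3, 204.1, 15.3, 19.9], 0.58)]
scene chiller [([251.2, 188.8, 138.7, 110.7], 0.83)]
side chiller [([240.9, 283.5, 31.2, 13.2], 0.64), ([247.9, 150.4, 110.0, 101.8], 0.56)]
[[38.8, 1.0, 256.5, 253.6]]
```

View pics/wrist0.png

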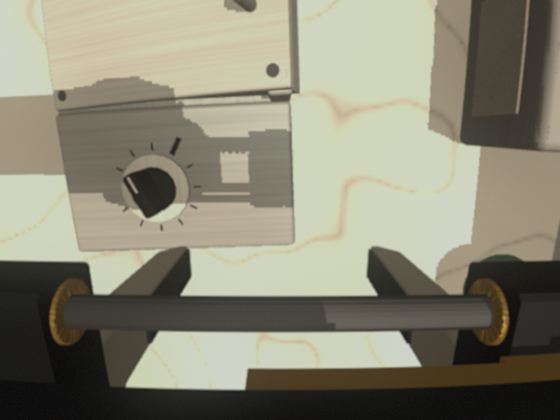

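```bash
python3 - <<'E'
from h import *
for p,z in (((80,250),.055),((295,243),.055),((292,100),.055),((58,114),.055),((153,186),.094),((155,190),.062),((176,145),.055)): print(p,atz('wrist',p,z).round(4))
im=cv2.imread('pics/wrist0.png'); cv2.imwrite('pics/k0.png',cv2.resize(im[120:250,60:310],None,fx=3,fy=3,interpolation=cv2.INTER_CUBIC))
E
```

```text
(80, 250) [ 0.5149 -0.0507  0.055 ]
(295, 243) [ 0.7415 -0.0423  0.055 ]
(292, 100) [0.7373 0.0973 0.055 ]
(58, 114) [0.5112 0.088  0.055 ]
(153, 186) [0.6152 0.0229 0.094 ]
(155, 190) [0.6047 0.014  0.062 ]
(176, 145) [0.6262 0.0565 0.055 ]
```

View pics/k0.png

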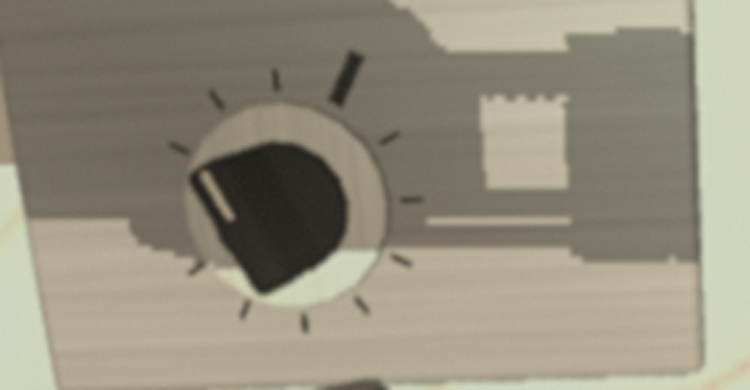

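>>> play_rows --increments '[{"x": 0.004,"y": -0.024,"wz": -7},{"x": 0.008,"y": -0.048,"wz": -14},{"x": 0.012,"y": -0.072,"wz": -21},{"x": 0.016,"y": -0.096,"wz": -28},{"x": 0.018,"y": -0.119,"wz": -34}]' --gripper 0.3

```text
invalid input at $.increments[0]: expected keys x, y, z, wx, wy, wz
```

```bash
python3 - <<'E'
from h import *
s=env.observe(); print(s['t'],s['tool_pos'],s['opening'])
im=snap('wrist'); M=env.camera_model('wrist'); import pickle; pickle.dump(M,open('M1.pkl','wb'))
print(np.round(M['pose'],3).tolist())
cv2.imwrite('pics/w1.png',im)
for n in('thermostat_grip','ring'): print(n,[(r['location'],r['confidence']) for r in env.mark_of('wrist',n)])
p=proj('wrist',[[.606,.018,.099],[.606,.018,.055]],M);print(p)
cv2.imwrite('pics/k1.png',cv2.resize(im[60:320,100:460],None,fx=2.2,fy=2.2,interpolation=cv2.INTER_CUBIC))
snap('side','s1.png'); print([(r['location'],r['confidence']) for r in env.mark_of('side','ring')])
snap('scene','c1.png'); print([(r['location'],r['confidence']) for r in env.mark_of('scene','ring')])
E
```

```text
1.85 [ 7.25019620e-01 -1.04244665e-05  2.18622721e-01] 0.0925140451497562
[[1.0, 0.001, 0.0, 0.725], [-0.001, 0.97, 0.241, 0.068], [-0.0, -0.241, 0.971, 0.384], [0.0, 0.0, 0.0, 1.0]]
thermostat_grip [([141.4, 193.9], 0.67)]
ring []
[[141.0352317  192.54303194]
 [158.43336317 184.79399852]]
[([284.0, 178.2], 0.7)]
[([336.7, 209.5], 0.9)]
```

View pics/k1.png

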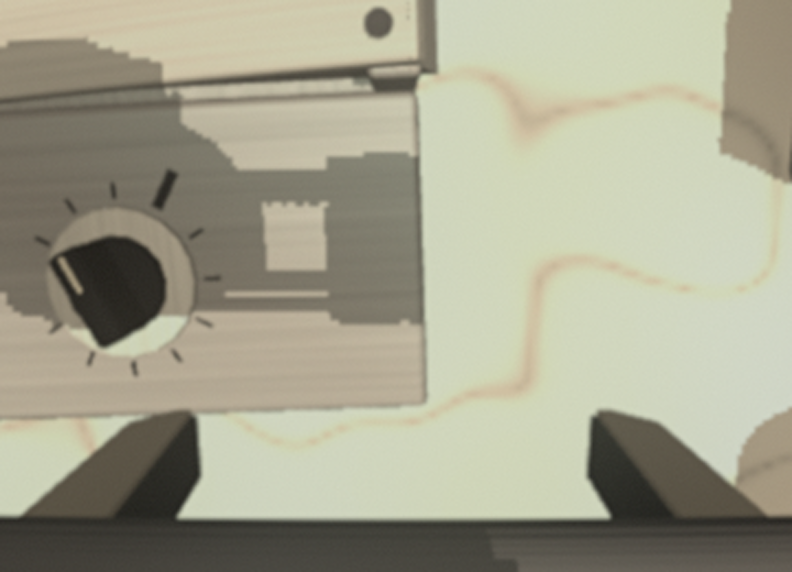

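>>> play_rows --increments '[{"x": 0.004,"y": -0.024,"z": 0,"wx": 0,"wy": 0,"wz": -7},{"x": 0.008,"y": -0.048,"z": 0,"wx": 0,"wy": 0,"wz": -14},{"x": 0.012,"y": -0.072,"z": 0,"wx": 0,"wy": 0,"wz": -21},{"x": 0.016,"y": -0.096,"z": 0,"wx": 0,"wy": 0,"wz": -28},{"x": 0.018,"y": -0.119,"z": 0,"wx": 0,"wy": 0,"wz": -34}]' --gripper 0.3

```text
t: 2.62
tool_pos: [0.6047, 0.0185, 0.2187]
orientation: [[-0.565, 0.825, 0.0], [0.825, 0.565, 0.0], [-0.0, 0.0, -1.0]]
ft_force: [-0.2, -0.1, 0.6]
opening: 0.0663
```

```bash
python3 - <<'E'
from h import *
s=env.observe(); print(s['t'],s['tool_pos'],s['opening'],s['orientation'])
im=snap('wrist'); M=env.camera_model('wrist'); import pickle; pickle.dump(M,open('M1.pkl','wb'))
cv2.imwrite('pics/w1.png',im)
for n in('thermostat_grip','ring'): print(n,[(r['location'],r['confidence']) for r in env.mark_of('wrist',n)])
p=proj('wrist',[[.606,.018,.099],[.606,.018,.055]],M);print(p)
snap('side','s1.png'); print([(r['location'],r['confidence']) for r in env.mark_of('side','ring')])
snap('scene','c1.png'); print([(r['location'],r['confidence']) for r in env.mark_of('scene','ring')])
E
```

```text
2.6167 [0.6047225  0.01852191 0.21868919] 0.06630981897216937 [[-5.64868238e-01  8.25181104e-01  1.36925691e-04]
 [ 8.25181115e-01  5.64868238e-01  4.35287737e-05]
 [-4.14258523e-05  1.37576516e-04 -9.99999990e-01]]
thermostat_grip []
ring [([412.9, 8.3], 0.64)]
[[283.38167907 216.77977398]
 [282.91333017 206.09055901]]
[([283.3, 179.0], 0.91), ([302.5, 286.2], 0.62)]
[([337.6, 205.6], 0.74)]
```

View pics/w1.png

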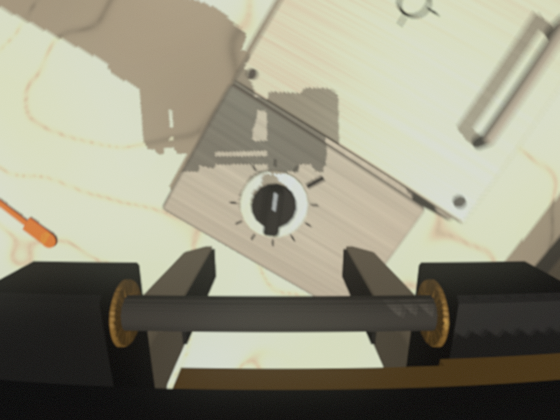

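```bash
python3 - <<'E'
from h import *; import pickle
M=pickle.load(open('M1.pkl','rb')); im=cv2.imread('pics/w1.png')
cv2.imwrite('pics/k2.png',cv2.resize(im[150:260,210:350],None,fx=5,fy=5,interpolation=cv2.INTER_CUBIC))
for p,z in (((276,190),.099),((274,212),.099),((271,233),.099),((306,187),.055),((325,178),.055),((164,207),.055),((320,297),.055),((422,212),.055),((236,84),.055),((274,204),.069)): print(p,atz('wrist',p,z,M).round(4))
E
```

```text
(276, 190) [0.5874 0.0337 0.099 ]
(274, 212) [0.5969 0.0169 0.099 ]
(271, 233) [ 6.055e-01 -2.000e-04  9.900e-02]
(306, 187) [0.6136 0.0466 0.055 ]
(325, 178) [0.6237 0.0645 0.055 ]
(164, 207) [ 0.5085 -0.0509  0.055 ]
(320, 297) [ 0.6955 -0.0408  0.055 ]
(422, 212) [0.7249 0.0934 0.055 ]
(236, 84) [0.5043 0.088  0.055 ]
(274, 204) [0.596  0.0172 0.069 ]
```

View pics/k2.png

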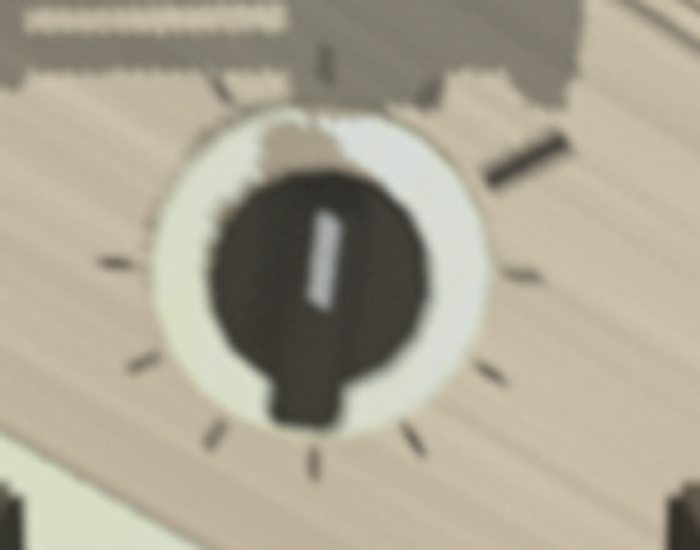

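```bash
cat >> h.py <<'E'
def wsnap(fn):
    import pickle
    M=env.camera_model('wrist'); im=snap('wrist',fn); pickle.dump(M,open('pics/'+fn+'.pkl','wb')); return M,im
E
python3 - <<'E'
from h import *
s=env.observe(); print(s['t'],s['tool_pos'])
M,im=wsnap('w2.png'); im1=cv2.imread('pics/w1.png')
t=im1[150:260,210:350]
r=cv2.matchTemplate(im,t,cv2.TM_CCOEFF_NORMED); print(cv2.minMaxLoc(r))
print(im[60:110:1,0].shape, np.abs(im.astype(int)-im1).mean())
d=np.array(cv2.minMaxLoc(r)[3])-[210,150]
for p,z in (((276,190),.099),((274,212),.099),((271,233),.099),((306,187),.055),((325,178),.055),((164,207),.055),((236,84),.055),((422,212),.055),((274,204),.069)): print(p,atz('wrist',np.array(p)+d,z,M).round(4))
E
```

```text
2.9667 [0.60712344 0.01783067 0.21860259]
(-0.35868242383003235, 0.979971170425415, (288, 296), (209, 149))
(50, 3) 3.6689696712018143
(276, 190) [0.5937 0.0336 0.099 ]
(274, 212) [0.6029 0.0166 0.099 ]
(271, 233) [ 6.112e-01 -6.000e-04  9.900e-02]
(306, 187) [0.6201 0.0462 0.055 ]
(325, 178) [0.6305 0.0638 0.055 ]
(164, 207) [ 0.5136 -0.0494  0.055 ]
(236, 84) [0.5117 0.0892 0.055 ]
(422, 212) [0.7322 0.0911 0.055 ]
(274, 204) [0.6021 0.017  0.069 ]
```

>>> play_rows --increments '[{"x": 0.0015,"y": -0.0044,"z": 0.036,"wx": 0,"wy": 0,"wz": 6.5},{"x": 0.0015,"y": -0.0044,"z": 0.072,"wx": 0,"wy": 0,"wz": 6.5},{"x": 0.0015,"y": -0.0044,"z": 0.108,"wx": 0,"wy": 0,"wz": 6.5},{"x": 0.0015,"y": -0.0044,"z": 0.134,"wx": 0,"wy": 0,"wz": 6.5},{"x": 0.0015,"y": -0.0044,"z": 0.1425,"wx": 0,"wy": 0,"wz": 6.5}]' --gripper 0.45

```text
t: 3.43
tool_pos: [0.6, 0.0167, 0.072]
orientation: [[-0.462, 0.887, -0.005], [0.887, 0.462, -0.001], [0.002, -0.005, -1.0]]
ft_force: [-1.0, -1.0, 0.9]
opening: 0.0512
```

>>> play_rows --increments '[{"x": 0,"y": 0,"z": 0,"wx": 0,"wy": 0,"wz": 0},{"x": 0,"y": 0,"z": 0,"wx": 0,"wy": 0,"wz": 0},{"x": 0,"y": 0,"z": 0,"wx": 0,"wy": 0,"wz": 0},{"x": 0,"y": 0,"z": 0,"wx": 0,"wy": 0,"wz": 0},{"x": 0,"y": 0,"z": 0,"wx": 0,"wy": 0,"wz": 0}]' --gripper 1 --squeeze 15

```text
t: 3.85
tool_pos: [0.6024, 0.0168, 0.0777]
orientation: [[-0.462, 0.887, 0.003], [0.887, 0.462, 0.0], [-0.001, 0.002, -1.0]]
ft_force: [-0.1, 0.0, 0.6]
opening: 0.0223
```

>>> play_rows --increments '[{"x": 0,"y": 0,"z": 0,"wx": 0,"wy": 0,"wz": 0},{"x": 0,"y": 0,"z": 0,"wx": 0,"wy": 0,"wz": 0},{"x": 0,"y": 0,"z": 0,"wx": 0,"wy": 0,"wz": 0}]'

```text
t: 4.1
tool_pos: [0.6019, 0.0167, 0.0772]
orientation: [[-0.462, 0.887, 0.001], [0.887, 0.462, -0.0], [-0.001, 0.001, -1.0]]
ft_force: [-2.3, -0.1, 6.5]
opening: 0.014
```

>>> play_rows --increments '[{"x": 0,"y": 0,"z": 0,"wx": 0,"wy": 0,"wz": 7},{"x": 0,"y": 0,"z": 0,"wx": 0,"wy": 0,"wz": 14},{"x": 0,"y": 0,"z": 0,"wx": 0,"wy": 0,"wz": 21},{"x": 0,"y": 0,"z": 0,"wx": 0,"wy": 0,"wz": 28},{"x": 0,"y": 0,"z": 0,"wx": 0,"wy": 0,"wz": 35}]'

```text
t: 4.52
tool_pos: [0.6039, 0.017, 0.0773]
orientation: [[0.136, 0.991, 0.005], [0.991, -0.136, 0.0], [0.001, 0.005, -1.0]]
ft_force: [5.1, -0.4, 0.1]
opening: 0.0139
```

>>> play_rows --increments '[{"x": 0,"y": 0,"z": 0,"wx": 0,"wy": 0,"wz": 7},{"x": 0,"y": 0,"z": 0,"wx": 0,"wy": 0,"wz": 14},{"x": 0,"y": 0,"z": 0,"wx": 0,"wy": 0,"wz": 20},{"x": 0,"y": 0,"z": 0,"wx": 0,"wy": 0,"wz": 23},{"x": 0,"y": 0,"z": 0,"wx": 0,"wy": 0,"wz": 23}]'

```text
t: 4.93
tool_pos: [0.6051, 0.0165, 0.0772]
orientation: [[0.511, 0.86, 0.007], [0.86, -0.511, -0.001], [0.003, 0.006, -1.0]]
ft_force: [6.8, -1.4, -1.3]
opening: 0.0138
```

```bash
python3 - <<'E'
from h import *
M,im=wsnap('w3.png'); s=env.observe(); print(s['tool_pos'],s['orientation'],s['ft_force'])
a,b=proj('wrist',[[.602,.0165,.099],[.602,.0165,.055]],M); print(a,b)
c=b.astype(int)
cv2.imwrite('pics/k3.png',cv2.resize(im[max(c[1]-100,0):c[1]+100,c[0]-130:c[0]+130],None,fx=3,fy=3,interpolation=cv2.INTER_CUBIC))
E
```

```text
[0.60510307 0.01653529 0.07723483] [[ 5.08453816e-01  8.61060480e-01  7.04039429e-03]
 [ 8.61083701e-01 -5.08462921e-01 -5.63438232e-04]
 [ 3.09462506e-03  6.34885109e-03 -9.99975057e-01]] [ 8.1781718  -1.60135036 -1.24631326]
[275.07370968 286.10706516] [275.3555933  253.37747748]
```

View pics/k3.png

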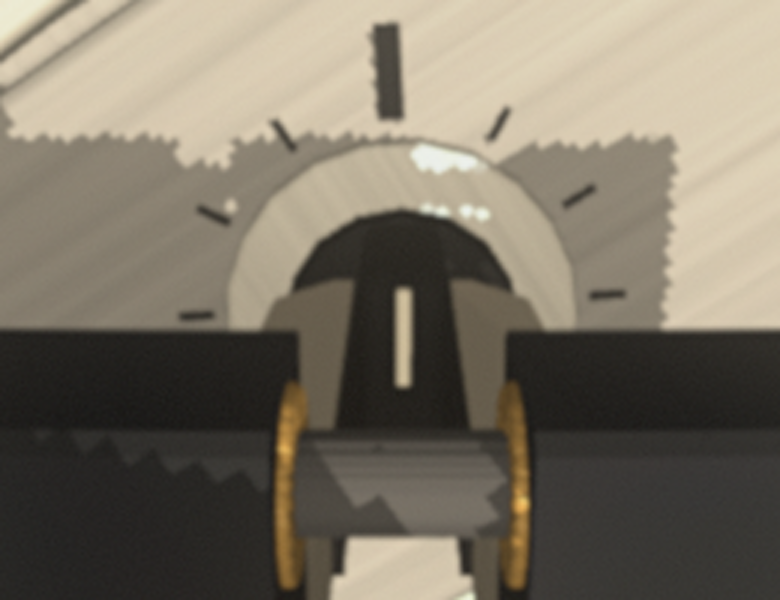

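>>> play_rows --increments '[{"x": 0,"y": 0,"z": 0,"wx": 0,"wy": 0,"wz": -3.1},{"x": 0,"y": 0,"z": 0,"wx": 0,"wy": 0,"wz": -3.1},{"x": 0,"y": 0,"z": 0,"wx": 0,"wy": 0,"wz": -3.1}]'

```text
t: 5.23
tool_pos: [0.605, 0.0166, 0.0772]
orientation: [[0.46, 0.888, 0.007], [0.888, -0.46, -0.0], [0.003, 0.006, -1.0]]
ft_force: [6.5, -1.6, -1.6]
opening: 0.0142
```

>>> play_rows --increments '[{"x": 0,"y": 0,"z": 0,"wx": 0,"wy": 0,"wz": 0},{"x": 0,"y": 0,"z": 0,"wx": 0,"wy": 0,"wz": 0},{"x": 0,"y": 0,"z": 0,"wx": 0,"wy": 0,"wz": 0}]' --gripper 0.45

```text
t: 5.48
tool_pos: [0.6011, 0.0168, 0.0762]
orientation: [[0.46, 0.888, -0.001], [0.888, -0.46, 0.0], [-0.0, -0.001, -1.0]]
ft_force: [0.8, 0.1, 0.1]
opening: 0.0293
```

>>> play_rows --increments '[{"x": 0,"y": 0,"z": -0.03,"wx": 0,"wy": 0,"wz": 0},{"x": 0,"y": 0,"z": -0.07,"wx": 0,"wy": 0,"wz": 0},{"x": 0,"y": 0,"z": -0.11,"wx": 0,"wy": 0,"wz": 0},{"x": 0,"y": 0,"z": -0.13,"wx": 0,"wy": 0,"wz": 0},{"x": 0,"y": 0,"z": -0.13,"wx": 0,"wy": 0,"wz": 0}]'

```text
t: 5.9
tool_pos: [0.6034, 0.0167, 0.211]
orientation: [[0.46, 0.888, 0.007], [0.888, -0.46, 0.001], [0.004, 0.006, -1.0]]
ft_force: [0.1, 0.0, -0.4]
opening: 0.051
```

```bash
python3 - <<'E'
from h import *
env.grab_frame('side'); env.grab_frame('side'); 
M,im=wsnap('w4.png'); s=env.observe(); print(s['t'],s['tool_pos'],s['orientation'],s['ft_force'])
print([(r['location'],r['confidence']) for r in env.mark_of('wrist','ring')],[(r['location'],r['confidence']) for r in env.mark_of('wrist','thermostat_grip')])
a=proj('wrist',[[.604,.0165,.06]],M)[0].astype(int); print(a)
c=im[max(a[1]-65,0):a[1]+65,a[0]-80:a[0]+80]
cv2.imwrite('pics/k4.png',cv2.resize(c,None,fx=4.5,fy=4.5,interpolation=cv2.INTER_CUBIC))
E
```

```text
6.05 [0.60075696 0.01694337 0.20561222] [[ 4.59944639e-01  8.87947112e-01 -9.25086630e-04]
 [ 8.87947531e-01 -4.59944747e-01  1.05240915e-04]
 [-3.32040370e-04 -8.69833384e-04 -9.99999567e-01]] [-0.06579991 -1.13654391 -0.04523053]
[] [([280.3, 214.5], 0.83)]
[282 205]
```

View pics/k4.png

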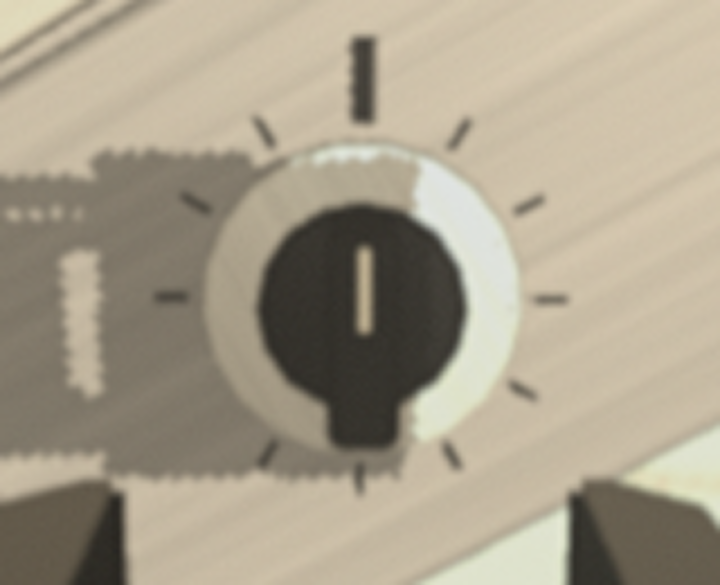

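>>> play_rows --increments '[{"x": -0.025,"y": 0.001,"z": -0.025,"wx": 0,"wy": 0,"wz": 0},{"x": -0.06,"y": 0.002,"z": -0.04,"wx": 0,"wy": 0,"wz": 0},{"x": -0.098,"y": 0.004,"z": -0.05,"wx": 0,"wy": 0,"wz": 0},{"x": -0.137,"y": 0.005,"z": -0.055,"wx": 0,"wy": 0,"wz": 0},{"x": -0.176,"y": 0.006,"z": -0.055,"wx": 0,"wy": 0,"wz": 0}]' --gripper 0.2

```text
t: 6.57
tool_pos: [0.525, -0.1436, 0.261]
orientation: [[0.46, 0.888, -0.0], [0.888, -0.46, -0.0], [-0.0, -0.0, -1.0]]
ft_force: [0.8, -0.5, 0.8]
opening: 0.0736
```

>>> play_rows --increments '[{"x": -0.039,"y": 0.001,"z": 0,"wx": 0,"wy": 0,"wz": -6},{"x": -0.078,"y": 0.002,"z": 0,"wx": 0,"wy": 0,"wz": -12},{"x": -0.117,"y": 0.004,"z": 0,"wx": 0,"wy": 0,"wz": -18},{"x": -0.15,"y": 0.005,"z": 0,"wx": 0,"wy": 0,"wz": -24},{"x": -0.174,"y": 0.006,"z": 0,"wx": 0,"wy": 0,"wz": -27.4}]'

```text
t: 6.98
tool_pos: [0.4485, -0.3021, 0.2598]
orientation: [[-0.003, 1.0, -0.003], [1.0, 0.003, 0.0], [0.0, -0.003, -1.0]]
ft_force: [0.4, -0.1, -0.6]
opening: 0.0741
```

>>> play_rows --increments '[{"x": 0,"y": 0,"z": 0,"wx": 0,"wy": 0,"wz": 0},{"x": 0,"y": 0,"z": 0,"wx": 0,"wy": 0,"wz": 0},{"x": 0,"y": 0,"z": 0,"wx": 0,"wy": 0,"wz": 0},{"x": 0,"y": 0,"z": 0,"wx": 0,"wy": 0,"wz": 0}]'

```text
t: 7.32
tool_pos: [0.4516, -0.2981, 0.2604]
orientation: [[-0.001, 1.0, -0.001], [1.0, 0.001, 0.001], [0.001, -0.001, -1.0]]
ft_force: [0.6, 0.7, 0.1]
opening: 0.0746
```

```bash
python3 - <<'E'
from h import *; import pickle
s=env.observe(); print(s['t'],s['tool_pos'],s['orientation'])
M,im=wsnap('w5.png')
for n,z in (('probe_grip',.14),('probe',.085),('probe_stand',0)): print(n,[(np.round(r['location']),round(r['confidence'],2),atz('wrist',r['location'],z,M).round(4)) for r in env.mark_of('wrist',n)])
for n in ('probe','probe_stand'): print(n,[(np.round(r['extent']),round(r['confidence'],2)) for r in env.regions_of('wrist',n)])
print(proj('wrist',[[.451,-.3,.17],[.451,-.3,.085],[.451,-.3,0]],M))
# clear views of the ring
for c in('scene','side'):
    snap(c,c+'5.png'); q=env.mark_of(c,'ring'); print(c,[(r['location'],r['confidence']) for r in q])
M4=pickle.load(open('pics/w4.png.pkl','rb'));print(atz('wrist',(280.3,214.5),.092,M4))
E
```

```text
7.3167 [ 0.45161888 -0.29806427  0.26041063] [[-0.00119197  0.99999878 -0.00101216]
 [ 0.99999879  0.00119299  0.00100249]
 [ 0.00100369 -0.00101096 -0.99999899]]
probe_grip [(array([186., 241.]), 0.84, array([ 0.369 , -0.3243,  0.14  ])), (array([284., 208.]), 0.75, array([ 0.4559, -0.2944,  0.14  ])), (array([314., 368.]), 0.72, array([ 0.4866, -0.4574,  0.14  ]))]
probe [(array([284., 196.]), 0.96, array([ 0.4572, -0.2936,  0.085 ])), (array([197., 229.]), 0.94, array([ 0.3657, -0.3287,  0.085 ])), (array([294., 267.]), 0.6, array([ 0.4677, -0.3713,  0.085 ]))]
probe_stand [(array([283., 185.]), 0.56, array([ 0.457 , -0.2952,  0.    ])), (array([203.,  94.]), 0.2, array([ 0.3603, -0.1839,  0.    ]))]
probe [(array([266., 181.,  33.,  48.]), 0.96), (array([172., 214.,  33.,  37.]), 0.87), (array([281., 249.,  24.,  46.]), 0.57)]
probe_stand [(array([242., 151.,  85.,  84.]), 0.67)]
[[278.18870082 223.83248413]
 [278.37392448 202.12888787]
 [278.4881254  188.7599228 ]]
scene [([337.2, 209.6], 0.9)]
side [([281.5, 178.1], 0.88)]
[0.60169773 0.01615082 0.092     ]
```

View pics/w5.png

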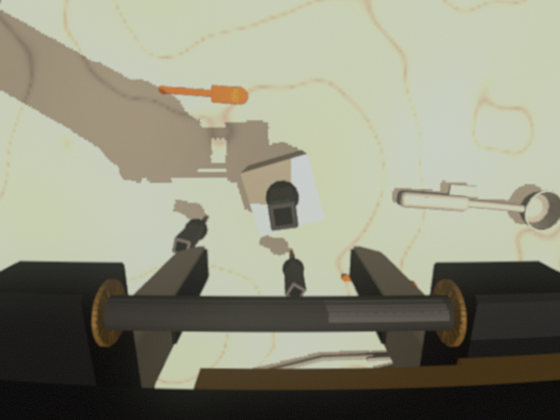

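```bash
python3 - <<'E'
from h import *
im=cv2.imread('pics/w5.png'); c=im[195:240,258:312]
cv2.imwrite('pics/k5.png',np.vstack([cv2.resize(c,None,fx=12,fy=12,interpolation=cv2.INTER_CUBIC)]))
g=cv2.cvtColor(c,cv2.COLOR_BGR2GRAY); 
for r in g: print(' '.join('%3d'%v for v in r[8:44]))
E
```

```text
97  61  54  58  61  61  63  62  62  63  62  63  62  61  64  63  62  63  61  63  61  63  63  64  63  63  63  63  61  61  60  70 120 179 202 204
 92  60  56  58  60  62  62  62  63  64  62  62  62  60  62  61  62  64  61  61  60  62  62  63  62  63  62  61  62  63  60  64 118 179 202 204
 87  57  54  60  62  63  60  62  61  61  62  61  61  60  62  62  61  62  61  63  62  63  62  61  64  64  65  64  62  62  61  69 119 180 203 204
 87  57  55  58  61  62  62  62  62  62  60  60  62  62  62  61  62  61  61  62  66  64  63  63  62  63  62  63  62  60  60  71 124 182 202 205
 86  58  55  58  63  62  62  60  60  61  61  61  63  63  64  61  64  62  63  65  68  66  67  65  63  63  63  63  63  60  59  71 126 181 203 204
 94  60  56  60  62  63  63  63  63  63  64  64  66  68  67  65  66  67  67  68  68  68  68  66  67  67  64  65  63  61  60  78 130 182 202 205
106  69  57  60  62  65  66  66  66  70  70  70  69  69  67  66  69  71  71  69  69  70  71  72  70  73  71  73  68  62  60  87 143 188 202 204
118  77  59  60  62  66  69  68  68  71  69  70  68  69  69  71  71  72  74  73  74  74  77  
[... 4678 characters left out ...]
 197 200 201 201 202 200 200 201 201 200 200 200 199 200 201 200 200 200 200 201 200 201 200 200 201 200 201 200 200 201 200
148 145 153 169 177 181 190 195 196 196 196 196 196 196 197 197 198 199 200 199 200 199 201 200 200 200 199 200 200 200 200 200 200 201 199 201
138 137 141 147 151 158 170 177 178 177 178 177 178 177 178 178 181 190 195 199 200 200 201 199 200 200 200 200 199 200 201 199 200 199 200 200
138 138 138 139 139 140 147 151 150 151 151 150 150 151 150 149 157 169 181 195 201 200 200 200 200 200 199 199 200 199 199 200 199 200 200 200
138 139 138 138 139 138 138 138 138 138 138 139 138 137 136 138 140 148 162 185 198 200 200 200 200 200 199 200 200 201 199 200 199 200 199 200
```

View pics/k5.png

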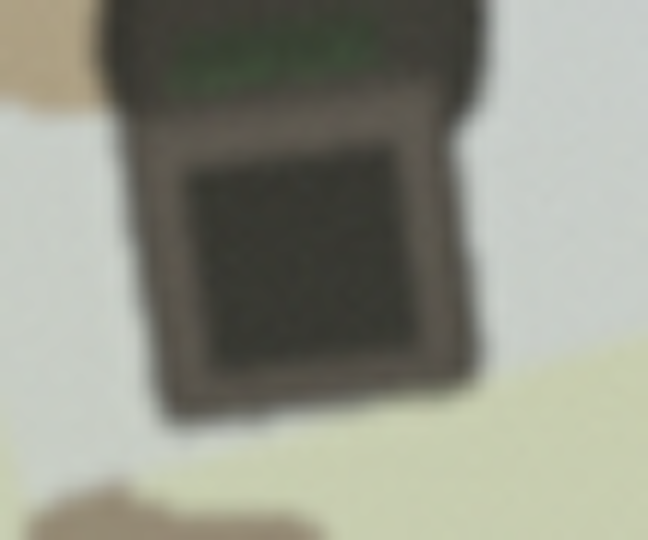

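>>> play_rows --increments '[{"x": 0.004,"y": 0.0042,"z": 0.025,"wx": 0,"wy": 0,"wz": -7},{"x": 0.004,"y": 0.0042,"z": 0.06,"wx": 0,"wy": 0,"wz": -7},{"x": 0.004,"y": 0.0042,"z": 0.095,"wx": 0,"wy": 0,"wz": -7},{"x": 0.004,"y": 0.0042,"z": 0.125,"wx": 0,"wy": 0,"wz": -7},{"x": 0.004,"y": 0.0042,"z": 0.139,"wx": 0,"wy": 0,"wz": -7}]'

```text
t: 8.23
tool_pos: [0.454, -0.2947, 0.1189]
orientation: [[-0.122, 0.993, -0.003], [0.993, 0.122, 0.002], [0.002, -0.003, -1.0]]
ft_force: [-0.5, 0.0, -0.4]
opening: 0.0744
```

>>> play_rows --increments '[{"x": 0,"y": 0,"z": 0,"wx": 0,"wy": 0,"wz": 0},{"x": 0,"y": 0,"z": 0,"wx": 0,"wy": 0,"wz": 0},{"x": 0,"y": 0,"z": 0,"wx": 0,"wy": 0,"wz": 0},{"x": 0,"y": 0,"z": 0,"wx": 0,"wy": 0,"wz": 0},{"x": 0,"y": 0,"z": 0,"wx": 0,"wy": 0,"wz": 0}]' --gripper 1 --squeeze 35

```text
t: 8.65
tool_pos: [0.456, -0.2958, 0.1235]
orientation: [[-0.122, 0.993, 0.002], [0.993, 0.122, -0.001], [-0.001, 0.002, -1.0]]
ft_force: [-0.3, -0.0, -0.2]
opening: 0.0453
```

>>> play_rows --increments '[{"x": 0,"y": 0,"z": 0,"wx": 0,"wy": 0,"wz": 0},{"x": 0,"y": 0,"z": 0,"wx": 0,"wy": 0,"wz": 0},{"x": 0,"y": 0,"z": 0,"wx": 0,"wy": 0,"wz": 0},{"x": 0,"y": 0,"z": 0,"wx": 0,"wy": 0,"wz": 0}]'

```text
t: 8.98
tool_pos: [0.4553, -0.2955, 0.1224]
orientation: [[-0.122, 0.993, 0.0], [0.993, 0.122, -0.0], [-0.0, 0.0, -1.0]]
ft_force: [-1.2, 0.9, 3.4]
opening: 0.0219
```

>>> play_rows --increments '[{"x": 0,"y": 0,"z": 0,"wx": 0,"wy": 0,"wz": 0},{"x": 0,"y": 0,"z": -0.01,"wx": 0,"wy": 0,"wz": 0},{"x": 0,"y": 0,"z": -0.03,"wx": 0,"wy": 0,"wz": 0},{"x": 0,"y": 0,"z": -0.055,"wx": 0,"wy": 0,"wz": 0},{"x": 0,"y": 0,"z": -0.08,"wx": 0,"wy": 0,"wz": 0}]'

```text
t: 9.4
tool_pos: [0.4548, -0.2953, 0.2032]
orientation: [[-0.122, 0.993, -0.001], [0.993, 0.122, 0.001], [0.001, -0.001, -1.0]]
ft_force: [0.2, -0.2, -1.7]
opening: 0.0217
```

>>> play_rows --increments '[{"x": 0,"y": 0,"z": -0.025,"wx": 0,"wy": 0,"wz": 0},{"x": 0,"y": 0,"z": -0.05,"wx": 0,"wy": 0,"wz": 0},{"x": 0,"y": 0,"z": -0.075,"wx": 0,"wy": 0,"wz": 0},{"x": 0,"y": 0,"z": -0.09,"wx": 0,"wy": 0,"wz": 0},{"x": 0,"y": 0,"z": -0.09,"wx": 0,"wy": 0,"wz": 0}]'

```text
t: 9.82
tool_pos: [0.4563, -0.2963, 0.2959]
orientation: [[-0.122, 0.993, 0.005], [0.993, 0.122, -0.002], [-0.003, 0.005, -1.0]]
ft_force: [0.0, -0.5, -1.9]
opening: 0.0218
```

```bash
python3 - <<'E'
from h import *; import pickle
s=env.observe(); print(s['t'],s['tool_pos'],s['orientation'],s['ft_force'],s['opening'])
R=s['orientation'];p=np.array(s['tool_pos'])
e=p+np.array(R)@[0,0,.1124]
for c in ('scene','side'):
    snap(c,c+'6.png')
    print(c,[(r['location'],r['confidence']) for r in env.mark_of(c,'probe_end')],proj(c,e), [(r['location'],r['confidence']) for r in env.mark_of(c,'ring')])
# chiller model fit: yaw .046, origin from knob
M0=pickle.load(open('M1.pkl','rb'))
# ring: scene/side rays
rs,rd=[337.3,209.6],[282,178.2]
r=[ray('scene',rs),ray('side',rd)]; q=tri(r); print('ring tri',q,[np.linalg.norm(np.cross(q-o,d)) for o,d in r])
for yaw in (.02,.046):
    Rz=np.array([[np.cos(yaw),-np.sin(yaw),0],[np.sin(yaw),np.cos(yaw),0],[0,0,1]])
    o=np.array([.6025,.0165,0])-Rz@[-.02,-.175,0]
    n=Rz@[-np.sin(.3),0,np.cos(.3)]; c=o+[0,0,.09]
    for oo,d in r:
        x=oo+d*((c-oo)@n)/(d@n); print(yaw,o.round(4),x.round(4),(Rz.T@(x-o)).round(4))
E
```

```text
9.8167 [ 0.45630753 -0.29627457  0.29585484] [[-0.12159477  0.99256753  0.00494118]
 [ 0.99257513  0.121608   -0.00247081]
 [-0.00305333  0.00460406 -0.99998474]] [ 0.01931566 -0.4520471  -1.91592393] 0.021809508960423486
scene [] [[169.52423957 256.69589992]] [([337.4, 210.7], 0.77)]
side [] [[301.83262308 257.65533179]] [([282.6, 178.6], 0.55)]
ring tri [0.60009256 0.22241347 0.08618247] [np.float64(0.004156618966824627), np.float64(0.004156618966824768)]
0.02 [0.619  0.1919 0.    ] [0.6029 0.2188 0.0852] [-0.0155  0.0272  0.0852]
0.02 [0.619  0.1919 0.    ] [0.6005 0.2316 0.0845] [-0.0177  0.0401  0.0845]
0.046 [0.6144 0.1922 0.    ] [0.6038 0.2175 0.0871] [-0.0094  0.0257  0.0871]
0.046 [0.6144 0.1922 0.    ] [0.5997 0.2294 0.086 ] [-0.0131  0.0378  0.086 ]
```

```bash
cat > plan.py <<'E'
from h import *; from scipy.spatial.transform import Rotation as Ro
yaw=.04
Rz=Ro.from_euler('z',yaw).as_matrix()
O=np.array([.6025,.0165,0])-Rz@[-.02,-.175,0]
n=Rz@[-np.sin(.3),0,np.cos(.3)]
RT=np.column_stack([Rz@[0,1,0],Rz@[np.cos(.3),0,np.sin(.3)],-n])
def lid(cam,px,M): 
    o,d=ray(cam,px,M); return o+d*((O+[0,0,.09]-o)@n)/(d@n)
def to(P,R=RT):
    s=env.observe(); R0=np.array(s['orientation']); d=R0.T@(np.array(P)-s['tool_pos'])
    return d.round(4), np.degrees(Ro.from_matrix(R0.T@R).as_rotvec()).round(2)
E
python3 - <<'E'
from plan import *; import pickle
print('cup',[(r['location'],r['confidence'],atz('side',r['location'],0).round(3)) for r in env.mark_of('side','parfait_cup')])
M=pickle.load(open('pics/w2.png.pkl','rb')); print(lid('wrist',(412,8),M))
r=np.array([.602,.2225,.087]); print('O',O,'n',n)
print(to(r+n*.1724), r+n*.1724)
E
```

```text
cup [([230.4, 178.7], 0.69, array([0.464, 0.438, 0.   ]))]
[0.60406471 0.2186432  0.08679745]
O [0.61548587 0.19215981 0.        ] n [-0.29528382 -0.01181766  0.95533649]
(array([0.5   , 0.1585, 0.0396]), array([-17.28,  -0.76,   4.67])) [0.55109307 0.22046264 0.25170001]
```

>>> play_rows --increments '[{"x": 0.02,"y": 0.006,"z": 0,"wx": 0,"wy": 0,"wz": 0},{"x": 0.055,"y": 0.017,"z": 0,"wx": 0,"wy": 0,"wz": 0},{"x": 0.092,"y": 0.029,"z": 0,"wx": 0,"wy": 0,"wz": 0},{"x": 0.13,"y": 0.041,"z": 0,"wx": 0,"wy": 0,"wz": 0},{"x": 0.168,"y": 0.053,"z": 0,"wx": 0,"wy": 0,"wz": 0}]'

```text
t: 10.58
tool_pos: [0.4872, -0.1207, 0.2915]
orientation: [[-0.121, 0.993, -0.001], [0.993, 0.121, 0.0], [0.0, -0.001, -1.0]]
ft_force: [0.2, -0.4, -0.6]
opening: 0.0223
```

>>> play_rows --increments '[{"x": 0.038,"y": 0.012,"z": 0,"wx": 0,"wy": 0,"wz": 0},{"x": 0.076,"y": 0.024,"z": 0,"wx": 0,"wy": 0,"wz": 0},{"x": 0.114,"y": 0.036,"z": 0,"wx": 0,"wy": 0,"wz": 0},{"x": 0.152,"y": 0.048,"z": 0,"wx": 0,"wy": 0,"wz": 0},{"x": 0.188,"y": 0.06,"z": 0,"wx": 0,"wy": 0,"wz": 0}]'

```text
t: 11.0
tool_pos: [0.5238, 0.0739, 0.2915]
orientation: [[-0.122, 0.992, -0.001], [0.992, 0.122, -0.0], [0.0, -0.001, -1.0]]
ft_force: [-0.3, -0.9, -0.8]
opening: 0.0217
```

```bash
python3 - <<'E'
from plan import *
s=env.observe(); print(s['t'],s['tool_pos'])
r=np.array([.603,.2195,.0868]); print(to(r+n*.1724))
E
```

```text
11.0 [0.52379242 0.073881   0.29152569]
(array([0.139 , 0.0457, 0.04  ]), array([-17.24,  -0.71,   4.7 ]))
```

>>> play_rows --increments '[{"x": 0.036,"y": 0.012,"z": 0,"wx": -3.5,"wy": -0.1,"wz": 0.9},{"x": 0.07,"y": 0.023,"z": 0.01,"wx": -7,"wy": -0.3,"wz": 1.9},{"x": 0.1,"y": 0.033,"z": 0.02,"wx": -10.5,"wy": -0.4,"wz": 2.8},{"x": 0.125,"y": 0.042,"z": 0.03,"wx": -14,"wy": -0.6,"wz": 3.8},{"x": 0.139,"y": 0.0457,"z": 0.04,"wx": -17.2,"wy": -0.7,"wz": 4.7}]'

```text
t: 11.42
tool_pos: [0.5525, 0.2191, 0.2512]
orientation: [[-0.042, 0.954, 0.298], [0.999, 0.039, 0.015], [0.003, 0.298, -0.954]]
ft_force: [0.6, -0.8, -2.3]
opening: 0.022
```

>>> play_rows --increments '[{"x": 0,"y": 0,"z": 0,"wx": 0,"wy": 0,"wz": 0},{"x": 0,"y": 0,"z": 0,"wx": 0,"wy": 0,"wz": 0},{"x": 0,"y": 0,"z": 0,"wx": 0,"wy": 0,"wz": 0},{"x": 0,"y": 0,"z": 0,"wx": 0,"wy": 0,"wz": 0},{"x": 0,"y": 0,"z": 0,"wx": 0,"wy": 0,"wz": 0}]'

```text
t: 11.83
tool_pos: [0.5534, 0.2136, 0.2527]
orientation: [[-0.037, 0.954, 0.296], [0.999, 0.035, 0.011], [0.0, 0.296, -0.955]]
ft_force: [0.4, -0.4, -1.2]
opening: 0.0218
```

```bash
python3 - <<'E'
from plan import *
s=env.observe(); print(s['t'],s['tool_pos'],s['ft_force']); R=np.array(s['orientation'])
print('axis err deg',np.degrees(R[:,2]+n).round(2))
M,im=wsnap('w7.png')
for q in env.mark_of('wrist','ring'): print('ring',q['location'],q['confidence'],lid('wrist',q['location'],M))
for q in env.mark_of('wrist','probe_end'): print('end',q['location'],q['confidence'])
e=np.array(s['tool_pos'])+R[:,2]*.1124
print('pred tip',proj('wrist',e,M),'axis on lid',e+R[:,2]*((O+[0,0,.09]-e)@n)/(R[:,2]@n), 'dist',(e-O-[0,0,.09])@n)
for c in('scene','side'):
    snap(c,c+'7.png')
    print(c,proj(c,e),[(q['location'],q['confidence']) for q in env.mark_of(c,'probe_end')])
cv2.imwrite('pics/k7.png',cv2.resize(im[110:310,180:380],None,fx=2.9,fy=2.9,interpolation=cv2.INTER_CUBIC))
E
```

```text
11.8333 [0.55341502 0.21360318 0.25269308] [ 0.3680196  -0.39106487 -1.23659427]
axis err deg [ 0.04 -0.04  0.01]
ring [272.2, 188.8] 0.94 [0.59780317 0.22729892 0.08496915]
end [277.2, 215.8] 0.48
pred tip [[279.02217217 214.62567946]] axis on lid [0.60477004 0.21554611 0.08697715] dist 0.061101789920807496
scene [[334.75135914 194.72324479]] []
side [[279.44902881 166.04142188]] []
```

```bash
python3 - <<'E'
from h import *
im=cv2.imread('pics/w7.png'); g=cv2.cvtColor(im,cv2.COLOR_BGR2GRAY)
b=((g<110)*255).astype(np.uint8)
for r in b[160:235,245:315]: print(''.join('#' if v else '.' for v in r))
E
```

```text
......................................................................
......................................................................
......................................................................
......................................................................
......................................................................
......................................................................
......................................................................
......................................................................
......................................................................
......................................................................
......................................................................
......................................................................
......................................................................
......................................................................
......................................................................
...................................
[... 3524 characters left out ...]
.....########################################................
.............##########################################...............
............############################################..............
...........#############################################..............
...........##############################################.............
..........################################################............
..........################################################............
.........#################################################............
.........#################################################............
.........##################################################...........
```

```bash
python3 - <<'E'
from h import *
im=cv2.imread('pics/w7.png'); g=cv2.cvtColor(im,cv2.COLOR_BGR2GRAY)
bg=cv2.medianBlur(g,31); d=bg.astype(int)-g
for r in d[165:225,250:310]: print(''.join('#' if v>50 else '+' if v>20 else '.' for v in r))
E
```

```text
............................................................
............................................................
............................................................
............................................................
............................................................
........................++..................................
........................##..................................
........................##..................................
........................##..................................
........................##..................................
........................##..................................
........................##..................................
........................##..................................
......................++##++................................
....................+#########+.............................
..................+#############+...........................
................+######++++######+..........................
...............+####+........+####+.........................
..
[... 1859 characters left out ...]
#............................
.........................#######+...........................
.........................#######+...........................
.......................++########++.........................
.....................++++++++++++++++.......................
.................+++++++..........++++++++..................
.............+++##+++................++#####+...............
...........+#####++....................++#####+.............
..........+#####++......................++#####.............
.........+#####+..........................+####+............
.........#####+............................+####+...........
........+####+..............................+####+..........
```

```bash
python3 - <<'E'
from plan import *; import pickle
M=pickle.load(open('pics/w7.png.pkl','rb')); s=env.observe(); R=np.array(s['orientation'])
print(s['tool_pos'])
r=lid('wrist',(274.8,191.2),M); print(r, Rz.T@(r-O))
d,w=to(r+n*(.1124+.020)); print(d,w)
print('axis lid px',proj('wrist',np.array(s['tool_pos'])+R[:,2]*.1735,M), 'offset tool', R.T@(r-s['tool_pos']))
for c,px in (('scene',(337.3,209.8)),('side',(282.2,178.3))): print(c,proj(c,r),px)
E
```

```text
[0.55261748 0.21488801 0.25223071]
[0.60039818 0.22493118 0.08574195] [-0.01376511  0.03334851  0.08574195]
[ 0.0081 -0.0032  0.0409] [ 0.03  0.   -0.05]
axis lid px [[278.07620358 199.02425968]] offset tool [ 0.00812621 -0.00329448  0.17327862]
scene [[338.03215269 208.00700354]] (337.3, 209.8)
side [[282.64775769 178.81642504]] (282.2, 178.3)
```

>>> play_rows --increments '[{"x": 0.008,"y": -0.0028,"z": 0.01,"wx": 0,"wy": 0,"wz": 0},{"x": 0.008,"y": -0.0028,"z": 0.025,"wx": 0,"wy": 0,"wz": 0},{"x": 0.008,"y": -0.0028,"z": 0.04,"wx": 0,"wy": 0,"wz": 0},{"x": 0.008,"y": -0.0028,"z": 0.048,"wx": 0,"wy": 0,"wz": 0},{"x": 0.008,"y": -0.0028,"z": 0.048,"wx": 0,"wy": 0,"wz": 0}]'

```text
t: 12.6
tool_pos: [0.5631, 0.2238, 0.2031]
orientation: [[-0.04, 0.955, 0.293], [0.999, 0.039, 0.01], [-0.001, 0.293, -0.956]]
ft_force: [0.2, -0.2, -0.5]
opening: 0.0215
```

>>> play_rows --increments '[{"x": 0,"y": 0,"z": 0,"wx": 0,"wy": 0,"wz": 0},{"x": 0,"y": 0,"z": 0,"wx": 0,"wy": 0,"wz": 0},{"x": 0,"y": 0,"z": 0,"wx": 0,"wy": 0,"wz": 0},{"x": 0,"y": 0,"z": 0,"wx": 0,"wy": 0,"wz": 0},{"x": 0,"y": 0,"z": 0,"wx": 0,"wy": 0,"wz": 0}]'

```text
t: 13.02
tool_pos: [0.5638, 0.2237, 0.2061]
orientation: [[-0.04, 0.954, 0.296], [0.999, 0.038, 0.012], [0.001, 0.297, -0.955]]
ft_force: [0.3, -0.0, -1.2]
opening: 0.022
```

```bash
python3 - <<'E'
from plan import *
for _ in range(4): env.grab_frame('side')
s=env.observe(); print(s['t'],s['tool_pos'],s['ft_force']); R=np.array(s['orientation']); print('axis err',np.degrees(R[:,2]+n))
M,im=wsnap('w8.png'); p=np.array(s['tool_pos'])
r=np.array([.6004,.2249,.0857]); e=p+R[:,2]*.1124
print('dist',(e-O-[0,0,.09])@n,'off tool',R.T@(r-p)); print('pred tip, ring, axis on lid',proj('wrist',[e,r,p+R[:,2]*(R.T@(r-p))[2]],M))
g=cv2.cvtColor(im,cv2.COLOR_BGR2GRAY); d=cv2.medianBlur(g,31).astype(int)-g
for q in d[170:235,245:315]: print(''.join('#' if v>50 else '+' if v>20 else '.' for v in q))
E
```

```text
13.2167 [0.56372371 0.22362331 0.20567328] [ 0.2175373   0.10074037 -1.68386055]
axis err [0.03668157 0.01355839 0.01152077]
dist 0.01301963533819536 off tool [-0.00021773 -0.00048071  0.12545951]
pred tip, ring, axis on lid [[278.99272219 214.60997799]
 [278.43263718 211.34372905]
 [278.97739513 211.10302516]]
......................................................................
......................................................................
......................................................................
......................................................................
......................................................................
......................................................................
......................................................................
......................................................................
......................................................................
......................................................................
......................................................................
......
[... 3127 characters left out ...]
....###++................................+####+..............
...........+####+..................................+####+.............
..........+####+....................................+####.............
..........####+.....................................+####+............
.........+###+.......................................+####+...........
........+####+........................................+####...........
........+###+..........................................+###...........
........+###...........................................+###+..........
........+##+............................................+##+..........
........+++.............................................++++..........
```

>>> play_rows --increments '[{"x": 0,"y": 0,"z": 0.004,"wx": 0,"wy": 0,"wz": 0},{"x": 0,"y": 0,"z": 0.008,"wx": 0,"wy": 0,"wz": 0},{"x": 0,"y": 0,"z": 0.01,"wx": 0,"wy": 0,"wz": 0},{"x": 0,"y": 0,"z": 0.01,"wx": 0,"wy": 0,"wz": 0},{"x": 0,"y": 0,"z": 0.01,"wx": 0,"wy": 0,"wz": 0}]'

```text
t: 13.68
tool_pos: [0.5666, 0.2236, 0.1955]
orientation: [[-0.04, 0.955, 0.295], [0.999, 0.038, 0.011], [-0.0, 0.295, -0.955]]
ft_force: [0.8, -0.7, -1.4]
opening: 0.0217
```

```bash
cat > st.py <<'E'
from plan import *
F=[];P=[]
for _ in range(8):
    env.grab_frame('side'); s=env.observe(); F.append(s['ft_force']); P.append(s['tool_pos'])
R=np.array(s['orientation']); f=np.mean(F,0); p=np.mean(P,0); e=p+R[:,2]*.1124
print(s['t'],'p',p.round(4),'f',f.round(2),'f.n',(f@n).round(2),'std',np.std(np.array(F)@n).round(2),'pstd',np.std(P,0).round(5))
print('dist',((e-O-[0,0,.09])@n).round(4),'off',(R.T@(np.array([.6004,.2249,.0857])-p)).round(4),'axis',np.degrees(R[:,2]+n).round(2), s['opening'])
E
python3 st.py
```

```text
14.0833 p [0.5667 0.2238 0.1959] f [ 0.02 -0.14 -1.23] f.n -1.18 std 0.3 pstd [1.0e-05 3.0e-05 1.1e-04]
dist 0.0028 off [-0.0002 -0.0004  0.1153] axis [0.03 0.01 0.01] 0.022073750431675098
```

>>> play_rows --increments '[{"x": 0,"y": 0,"z": 0.002,"wx": 0,"wy": 0,"wz": 0},{"x": 0,"y": 0,"z": 0.004,"wx": 0,"wy": 0,"wz": 0},{"x": 0,"y": 0,"z": 0.006,"wx": 0,"wy": 0,"wz": 0},{"x": 0,"y": 0,"z": 0.006,"wx": 0,"wy": 0,"wz": 0},{"x": 0,"y": 0,"z": 0.006,"wx": 0,"wy": 0,"wz": 0}]'

```text
t: 14.5
tool_pos: [0.5686, 0.2239, 0.1901]
orientation: [[-0.04, 0.954, 0.296], [0.999, 0.038, 0.012], [0.0, 0.296, -0.955]]
ft_force: [0.1, -0.7, 0.7]
opening: 0.0213
```

```bash
python3 st.py
```

```text
14.9 p [0.5685 0.2239 0.1903] f [-0.28  0.13  0.73] f.n 0.77 std 0.63 pstd [2.e-05 2.e-05 3.e-05]
dist -0.0031 off [-0.0003 -0.0005  0.1093] axis [0.03 0.01 0.01] 0.021697302832183674
```

>>> play_rows --increments '[{"x": 0,"y": 0,"z": 0.0015,"wx": 0,"wy": 0,"wz": 0},{"x": 0,"y": 0,"z": 0.0035,"wx": 0,"wy": 0,"wz": 0},{"x": 0,"y": 0,"z": 0.0035,"wx": 0,"wy": 0,"wz": 0},{"x": 0,"y": 0,"z": 0.0035,"wx": 0,"wy": 0,"wz": 0}]'

```text
t: 15.23
tool_pos: [0.5696, 0.2239, 0.1867]
orientation: [[-0.04, 0.954, 0.296], [0.999, 0.038, 0.012], [0.0, 0.296, -0.955]]
ft_force: [1.4, 0.3, 1.4]
opening: 0.0216
```

```bash
python3 st.py; python3 st.py; python3 - <<'E'
from plan import *
M,im=wsnap('w9.png'); s=env.observe(); R=np.array(s['orientation']);p=np.array(s['tool_pos'])
print(proj('wrist',[[.6004,.2249,.0857],p+R[:,2]*.1055],M))
a=cv2.resize(im[160:280,220:340],(390,390),interpolation=cv2.INTER_CUBIC)
x,y=proj('side',[.6004,.2249,.0857])[0].astype(int); b=snap('side','side9.png')[y-60:y+30,x-45:x+45]
b=cv2.resize(b,(390,390),interpolation=cv2.INTER_CUBIC)
cv2.imwrite('pics/k9.png',np.hstack([a,b]))
E
```

```text
15.6333 p [0.5695 0.2239 0.1869] f [ 0.22 -0.01  1.98] f.n 1.82 std 0.65 pstd [2.e-05 2.e-05 3.e-05]
dist -0.0067 off [-0.0003 -0.0005  0.1058] axis [0.03 0.01 0.01] 0.022069304460489512
16.0333 p [0.5695 0.2239 0.1869] f [0.06 0.04 1.78] f.n 1.68 std 0.62 pstd [1.e-05 2.e-05 2.e-05]
dist -0.0067 off [-0.0002 -0.0004  0.1058] axis [0.03 0.01 0.01] 0.021696848866650756
[[278.46787143 216.80859311]
 [279.01841259 216.61874562]]
```

View pics/k9.png

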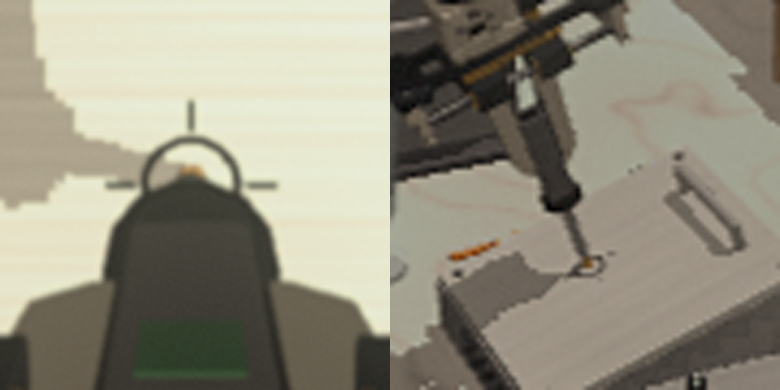

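```bash
python3 -c "
from rig import env
print(env.job_done(), env.observe()['t'])"
```

```text
the job is handed in; nothing more can be done
the job is handed in; nothing more can be done
```

The job is done and handed in at about 16 s on the clock, with the arm still gripping the probe and holding it on the ring. I saw no sign of anything else on the counter being touched, but I did not check the other objects one by one.

1. **Knob:** I turned it clockwise, then backed off about 3° after a look. A picture taken after letting go shows the pointer line in line with the long, wide mark, to within about 0.5°.
2. **Probe:** I gripped the largest probe by its handle, with the fingers at 22 mm, which matches the handle. I lifted it straight up out of the stand and carried it to the lid.
3. **Position on the lid:** The tool axis is within 0.1° of square to the estimated lid plane. In the last pictures the tip sits within about 1 mm of the ring's centre.
4. **Pressing force:** The contact force is about 2.9 N, from two averaged readings with the probe's weight taken off. By the spring data that is about 7.7 mm of travel, while the geometry says about 6.7 mm. The two differ by about 1 mm, and both are close to the half-way point of 7 mm.

Two measurements disagreed along the way:
- **Ring position:** the early estimates from the two fixed cameras differed by up to 13 mm. I used the close-up wrist picture instead, and it agreed with both fixed cameras to within 2 pixels.
- **Chiller heading:** estimates ranged from about -1° to 3°. I used 2.3°; an error there would tilt the probe by well under 1°.

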